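Lock a sprung shaker platform with its transit key

TASK

Make the small bench shaker ready to be carried: take the T-shaped transit key out of its keeper block, pass its toggle through the slot in the sprung platform and on through the hidden lock plate below (feel for that plate's slot, it lies somewhat to the front or to the rear of the middle of the platform's slot), press the platform down with the key's collar and turn the key a quarter turn, then let it come up and let go, so that the key alone holds the platform down. Leave the loose vial, mesh basket and petri dish beside the work where they are.

Things in the scene. Friction and masses are not known exactly. Their poses are not given: they have to be found in the camera images.
- key_center (a point): Half-way up the loose T-key (76 mm tall, about 90 g), which starts upright, hanging by its collar in the keeper. z up along the shaft; x along both toggle and grip. Flat black grip: 30 mm along x, 12 mm thick along y, from 8 to 38 mm above this point; pinch it across y from above, pads' middle about 22 mm above this point, so that fingertips clear the collar
- t_key: The T-key again; origin at the centre of its foot, 38 mm below key_center, same axes. Heights from the foot: toggle bar 0 to 8 mm (30 mm along x, 8 mm along y), round shaft 7.6 mm thick to 32, round collar 30 mm across from 32 to 36, stem 11 mm thick to 46, flat grip to 76
- toggle (a point): Centre of the key's toggle bar, 34 mm below key_center; same axes
- keeper: Grey block 64 x 46 mm, 45 mm high, on a black foot 80 x 62 mm, fixed; origin at the centre of its underside, z up. Through its top a hole 37 (x) x 13 (y) mm; the key hangs in it, collar on the block's top, toggle along x or nearly, and lifts straight out (over 32 mm)
- shaker: Fixed bench shaker: white base 110 (x) x 200 (y) mm, 44 mm high, with a metal platform floating on springs above it; origin at the centre of its underside, z up. A fixed steel lock plate, 4 mm thick, lies inside the base
- lock_level (a point): Point inside the shaker, 34 mm above its underside, straight below the slot's centre, level with the lock plate's top; shaker's axes. The plate's slot, 35 (x) x 12 (y) mm, is centred at y = 0 but 4 to 12 mm along x from here, to the front (-x) or to the rear (+x): not reported, found by touch. Off its slot the toggle's foot lands on the plate with the collar still 6 mm above the platform
- groove_level (a point): Point 4 mm below lock_level, level with the lock plate's underside; free depth below it 17 mm. Under the plate, ridges 2.5 mm high with 17 mm between them form a groove along y, centred under the plate's slot, for the turned toggle. Sink the platform 10 mm or more to turn the toggle beneath the ridges, either way round, then let it rise into the groove
- slot (a point): Centre of the platform's slot on its top face, 60 mm above the shaker's underside when up; sinks with the platform. Slot 60 mm along x, 14 mm along y (shaker's axes), in a plate 4 mm thick. Four capped vials (48 mm high, 23 mm thick) are fixed in clips on the platform at x +-18, y +-74 mm from here
- platform (a joint): How far the sprung platform has sunk: 0 = up, 0.0115 m = lowest. About 4 N starts it down, 0.6 N more per mm (about 10 N at 10 mm). It springs back when let go; with the key locked it stays at about 0.006 m, pressing up against the collar
- vial_03: Loose bystander: small brown capped vial 23 mm thick, 48 mm high, standing; origin at the centre of its underside
- basket_1: Loose bystander: steel mesh basket 26 mm thick, 46 mm high; origin at the centre of its underside
- petri_dish: Loose bystander: petri dish 65 mm across, 13 mm high; origin at the centre of its underside

How it is judged:
By the outcome, as a careful person would: the job done as asked, in the order asked, and still so for the second after the job is handed in, with the robot touching nothing.
It also fails if it takes over 61 s, if anything falls off the work surface, if the arm or the gripper's body presses on something with over 40 N, if the wrist force passes 120 N, or if a joint passes its speed limit or range.

ROBOT

A 6-joint arm with a two-finger parallel gripper is mounted at the origin on a cart in front of the work surface, level with it; the furniture and walls round the work are solid. World frame = base frame: x ahead of the robot, y to its left, z up, the work surface at z = 0. Lengths are in mm, angles in rad, forces in N, time in s.
With the tool pointing down it reaches from about 200 to 875 mm from the base axis. Payload 3.4 kg.
Tool frame: the origin (TCP) lies at the centre of the arm's flange, where the gripper is bolted on; the fingertips stand 199 mm ahead of it and the grasp point (between the pads) lies 180 mm ahead of it; z points along the fingers, y is the direction in which the jaws open and shut (so a half turn about z gives the same grasp; the last joint's range is limited). The gripper opens to 94 mm and grips with 3 to 60 N. Pads are 16 mm wide; open, the fingers measure 119 mm over their backs; the gripper's body (75 mm by 177 mm) begins 78 mm behind the grasp point.
Start: joints at [0.99, 0.276, 1.505, -0, 1.361, -0.121], TCP at [255.179, 515.294, 404.693] pointing down, gripper open.
Joint ranges: [-2.89, 2.89], [-0.75, 2.08], [0.22, 2.7], [-1.18, 4.32], [0.11, 2.71], [-2.7, 2.7]. Speed limits (rad/s): [2.57, 2.57, 3.14, 3.14, 3.14, 3.14].

INTERFACE

Orientations are given as a 3x3 rotation matrix whose columns are the frame's x, y, z axes.
In Python, from station import read_state, viewer, r gives the robot as it stands.
- The arm moves only by the shell command python3 -m handwheel 'ROWS'. ROWS is JSON, a list of rows, each an object of numbers: "dx", "dy", "dz": the shift along the tool's x, y, z as a fraction of full scale; "rx", "ry", "rz": the turn, a rotation vector about the tool's x, y, z as a fraction of full scale; "claw": the finger opening in mm, from 0 to 94. In form: [{"dx": .., "dy": .., "dz": .., "rx": .., "ry": .., "rz": .., "claw": ..}, ...]. A call has 1 to 20 rows; each row shifts and turns the pose as measured when the row begins, along the tool's axes as they then stand; what a row does not reach is not made up. Full scale, the value 1, is 200 mm for a shift and 0.5 rad for a turn. A row lasts 1/10 s, in which the tool goes at most 50 mm and 8.59 degrees, less where a joint would pass 70% of its speed; a pose out of reach is approached as far as the arm can. A call with a number of a shift or a turn outside -1 to 1 is refused whole. A call with a gripper value outside its range is refused whole. The fingers move at their own pace and stop on an object; the grip force is fixed at half the most. Time passes only in rows, so rows that do not move let the fingers close. It gives the time, the measured TCP pose, the force and the opening at its end, in the units of the state.
- read_state(): the state, without advancing time (a new reading comes with each control period).
- viewer.camera(name): name is "side" or "top"; returns the picture (420x560x3 uint8, red, green, blue); there is no depth.
- viewer.camera_params(name): a dict with "vertical_fov" (degrees; the focal length in pixels is half the picture's height over the tangent of half this angle, whatever the lens; pixels are square), "cx", "cy" (the principal point, pixels), "D" ([k1, k2, p1, p2, k3] as OpenCV has them; the pictures are not rectified), "T" (4x4, takes a point from camera to world coordinates). Camera axes: x right, y down, z forward; pixel columns grow to the right and rows downward; lengths in mm; the calibration is good to about 2 mm. A picture is of the moment at which its call begins. camera_params takes no time and is no camera call.
- r.sign_off(): hands the job in, once; it reports no verdict.
The state is a dict: "clock": time; "joint_positions": joint angles; "qd": joint speeds; "joint_torque": joint torques, N m; "eef_pos": TCP position; "tool_rot": TCP orientation; "wrist_force": force on the tool from outside, world axes, zero at the start; "moment": the same for the moment, N m; "opening": opening from 0.0 (shut) to 1.0 (fully open).
Only numpy, scipy, OpenCV 4.12 (cv2) and the standard library are available. Lean on these libraries where they do the work, as an engineer would, in place of code of your own. Each camera call takes 0.05 s, during which the arm holds its last target.

## Working session

There is one attempt and no reset: what is moved stays moved. The work goes in short steps, Python scripts to look and compute and a shell command to move; the robot and the scene stay as the last step left them, time stands still between calls to the robot, and variables do not carry over. Pictures are saved under pics/ and viewed, and the job is handed in when it is done.

```bash
ls; mkdir -p pics
python3 - <<'E'
from station import read_state, viewer, r
import cv2
s=read_state();print(s)
for n in("side","top"):
    print(n,viewer.camera_params(n))
    cv2.imwrite(f"pics/{n}0.png",viewer.camera(n)[:,:,::-1])
E
```

```text
pics
{'clock': 0.0, 'joint_positions': array([ 9.89992830e-01,  2.76553127e-01,  1.50610235e+00,  9.37456773e-06,
        1.36069850e+00, -1.21001718e-01]), 'qd': array([ 1.16900389e-03, -1.61198592e-03,  8.99057211e-05, -5.13246076e-04,
        1.64332333e-03,  3.34741443e-04]), 'joint_torque': array([-3.48312251e-04, -4.04599643e+01, -2.37226206e+01,  6.99056452e-02,
        3.46455944e-02, -1.55831899e-04]), 'eef_pos': array([255.05438092, 515.09927542, 403.84058294]), 'tool_rot': array([[-8.96139500e-01,  4.43771390e-01, -9.74091456e-04],
       [ 4.43772404e-01,  8.96138326e-01, -1.46746781e-03],
       [ 2.21700457e-04, -1.74733078e-03, -9.99998449e-01]]), 'wrist_force': array([ 0.15391578,  0.12142107, -0.22842626]), 'moment': array([-0.00653705,  0.00949175,  0.00472874]), 'opening': 0.9983302067917494}
side {'vertical_fov': 57.63685534043582, 'cx': 284.1601922623889, 'cy': 208.8679467359719, 'D': array([0.00103098, 0.        , 0.        , 0.        , 0.        ]), 'T': array([[-8.56644024e-01,  2.93454357e-01, -4.24317753e-01,
         9.74161513e+02],
       [ 5.15300583e-01,  4.46797729e-01, -7.31325576e-01,
         8.36959069e+02],
       [-2.50264681e-02, -8.45136870e-01, -5.33963807e-01,
         5.17876722e+02],
       [ 0.00000000e+00,  0.00000000e+00,  0.00000000e+00,
         1.00000000e+00]])}
top {'vertical_fov': 56.284732629687184, 'cx': 279.2124659617241, 'cy': 207.66926649239312, 'D': array([-0.0764245,  0.       ,  0.       ,  0.       ,  0.       ]), 'T': array([[-2.86055735e-02, -9.96079094e-01,  8.37147570e-02,
         5.13174065e+02],
       [-9.99367301e-01,  3.02695277e-02,  1.86749505e-02,
         2.24128897e+02],
       [-2.11357340e-02, -8.31275831e-02, -9.96314752e-01,
         9.18627318e+02],
       [ 0.00000000e+00,  0.00000000e+00,  0.00000000e+00,
         1.00000000e+00]])}
```

View pics/side0.png

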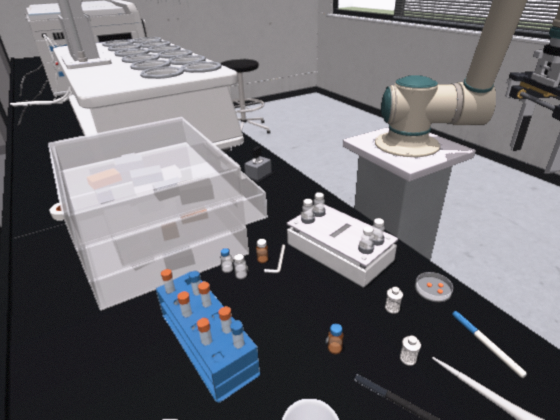

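View pics/top0.png

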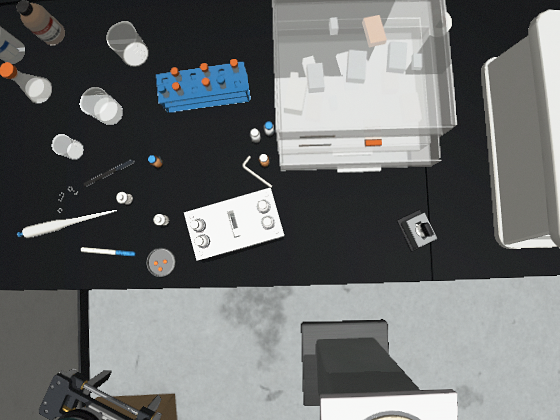

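The top view shows the shaker near (235,222) and the keeper with the key near (418,230). The side view shows the keeper near (257,167). I'll zoom in on both.

```bash
cat > h.py <<'E'
import numpy as np, cv2
from station import read_state, viewer, r
def K(n):
    p=viewer.camera_params(n); f=210/np.tan(np.radians(p["vertical_fov"])/2)
    return np.array([[f,0,p["cx"]],[0,f,p["cy"]],[0,0,1]]),np.array(p["D"]),np.array(p["T"])
def ray(n,uv):
    k,d,T=K(n); q=cv2.undistortPoints(np.array([[uv]],float),k,d)[0,0]
    return T[:3,3],T[:3,:3]@np.array([q[0],q[1],1])
def at_z(n,uv,z):
    o,v=ray(n,uv); return o+v*(z-o[2])/v[2]
def proj(n,P):
    k,d,T=K(n); Ti=np.linalg.inv(T)
    return cv2.projectPoints(np.atleast_2d(np.array(P,float)),cv2.Rodrigues(Ti[:3,:3])[0],Ti[:3,3],k,d)[0][:,0]
def frame(x,y,yaw):
    c,s=np.cos(yaw),np.sin(yaw)
    return lambda P:(np.atleast_2d(P)@np.array([[c,s,0],[-s,c,0],[0,0,1]]))+np.array([x,y,0])
def crop(im,c,w,h,s,name):
    x0,y0=int(c[0]-w/2),int(c[1]-h/2)
    o=cv2.resize(im[y0:y0+h,x0:x0+w,::-1],None,fx=s,fy=s,interpolation=cv2.INTER_CUBIC); 
    for i in range(0,w,10): cv2.putText(o,str(x0+i),(i*s,8),0,.3,(0,0,255),1); cv2.line(o,(i*s,8),(i*s,14),(0,0,255))
    for i in range(0,h,10): cv2.putText(o,str(y0+i),(0,i*s),0,.3,(0,0,255),1)
    cv2.imwrite(name,o)
E
python3 - <<'E'
from h import *
t=cv2.imread("pics/top0.png")[:,:,::-1];s=cv2.imread("pics/side0.png")[:,:,::-1]
crop(t,(418,230),60,54,11,"pics/kt.png");crop(s,(258,166),50,46,12,"pics/ks.png")
crop(t,(235,222),120,90,6,"pics/st.png");crop(s,(340,235),130,96,6,"pics/ss.png")
E
```

```text
(no output)
```

View pics/kt.png

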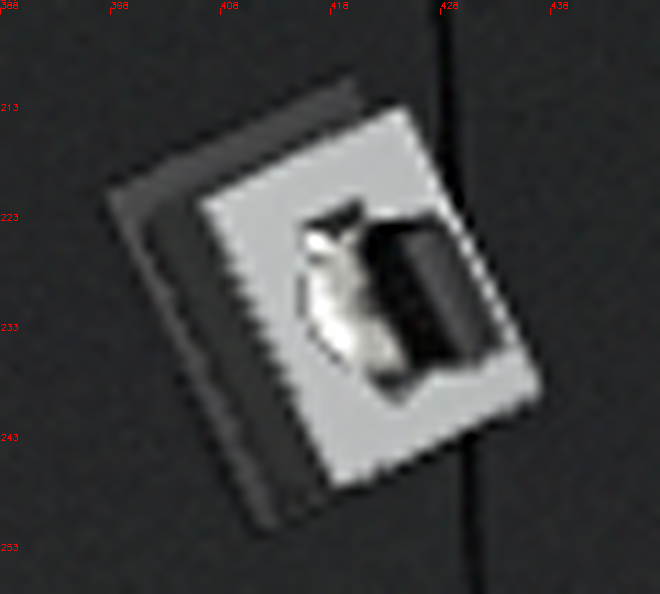

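View pics/ks.png

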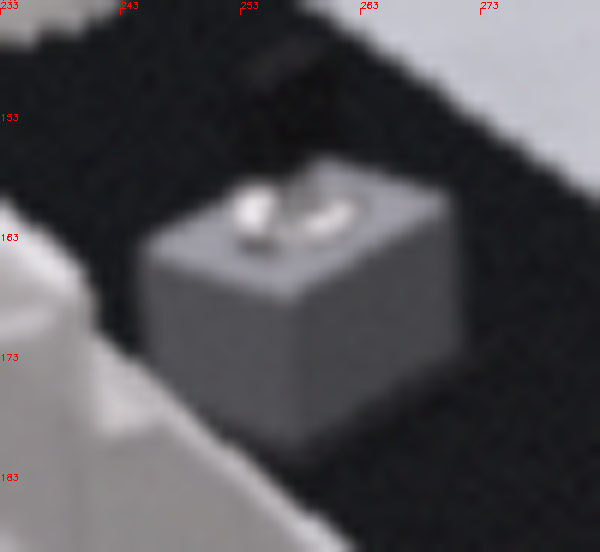

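View pics/st.png

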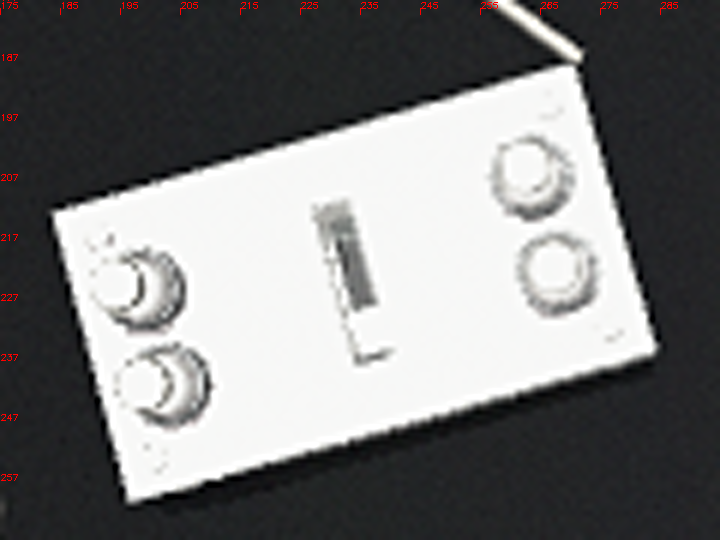

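View pics/ss.png

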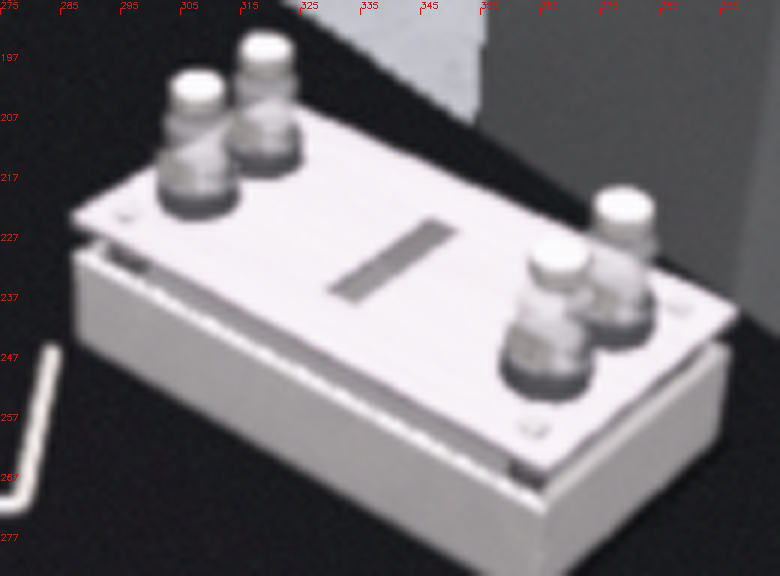

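Run:
```python
from h import *
def c(p,s,o): return ((p[0]+.5)/s-.5+o[0],(p[1]+.5)/s-.5+o[1])
def rep(name,cam,pts,s,o,z):
    W=np.array([at_z(cam,c(p,s,o),z)[:2] for p in pts]); print(name,cam,"centre",W.mean(0).round(1))
    e=np.roll(W,-1,0)-W
    print("  edges",np.linalg.norm(e,axis=1).round(1),"ang deg",np.degrees(np.arctan2(e[:,1],e[:,0])).round(1))
rep("keeper","top",[(405,105),(543,395),(335,487),(203,200)],11,(388,203),45)
rep("keeper","side",[(325,155),(450,195),(292,300),(145,245)],12,(233,143),45)
rep("platform","top",[(55,212),(575,65),(657,350),(128,500)],6,(175,177),60)
rep("platform","side",[(72,215),(300,100),(738,312),(545,467)],6,(275,187),60)
rep("slot","side",[(330,290),(432,217),(458,231),(352,305)],6,(275,187),60)
rep("slot","top",[(313,208),(347,200),(392,352),(358,364)],6,(175,177),60)
rep("griptop","top",[(405,225),(435,215),(502,352),(470,368)],11,(388,203),89)
```

```text
keeper top centre [528.1 -74.9]
  edges [64.8 46.9 63.5 46.2] ang deg [-157.3  111.4   22.1  -67.1]
keeper side centre [528.3 -75.4]
  edges [40.8 66.4 49.  64.2] ang deg [ 110.6   26.9  -71.5 -160.2]
platform top centre [553.6 341.9]
  edges [199.5 108.8 200.8 109.4] ang deg [ -76.  -165.6  104.2   13.7]
platform side centre [554.5 344.6]
  edges [114.9 191.5 107.7 199.5] ang deg [-170.6  102.4   13.4  -75.6]
slot side centre [555.6 342.4]
  edges [58.  11.8 58.8 10.8] ang deg [-164.7  100.2   14.2  -84.4]
slot top centre [553.8 342. ]
  edges [12.9 58.2 13.2 59.6] ang deg [ -78.5 -164.6  107.8   15. ]
griptop top centre [528.1 -75.8]
  edges [ 6.2 29.2  7.  30. ] ang deg [ -73.8 -156.6  114.    21.8]
```

Run:
```python
from h import *
for uv in [(276,165),(440,166),(380,170),(336,170),(430,160)]:
    print(uv,[at_z("top",uv,z)[:2].round(0) for z in (0,60,120,200)])
print(r, [a for a in dir(r) if a[0]!='_'])
```

```text
(276, 165) [array([692., 246.]), array([680., 245.]), array([669., 243.]), array([653., 241.])]
(440, 166) [array([ 678., -144.]), array([ 668., -120.]), array([657., -96.]), array([642., -64.])]
(380, 170) [array([673.,   0.]), array([662.,  15.]), array([652.,  29.]), array([638.,  49.])]
(336, 170) [array([676., 104.]), array([665., 112.]), array([654., 120.]), array([640., 131.])]
(430, 160) [array([ 693., -121.]), array([682., -99.]), array([670., -76.]), array([654., -46.])]
<Robot object at 0x7f65a855fe00> ['Unreachable', 'sign_off']
```

```bash
python3 -m handwheel '[{"dx":-0.169,"dy":-0.136,"dz":0.015,"claw":50},{"dx":-0.169,"dy":-0.136,"dz":0.015,"claw":50},{"dx":-0.169,"dy":-0.136,"dz":0.015,"claw":50},{"dx":-0.169,"dy":-0.136,"dz":0.015,"claw":50},{"dx":-0.169,"dy":-0.136,"dz":0.015,"claw":50},{"dx":-0.169,"dy":-0.136,"dz":0.015,"claw":50},{"dx":-0.169,"dy":-0.136,"dz":0.015,"claw":50},{"dx":-0.169,"dy":-0.136,"dz":0.015,"claw":50},{"dx":-0.169,"dy":-0.136,"dz":0.015,"claw":50},{"dx":-0.169,"dy":-0.136,"dz":0.015,"claw":50},{"dx":-0.169,"dy":-0.136,"dz":0.015,"claw":50},{"dx":-0.169,"dy":-0.136,"dz":0.015,"claw":50},{"dx":-0.169,"dy":-0.136,"dz":0.015,"claw":50},{"dx":-0.169,"dy":-0.136,"dz":0.015,"claw":50},{"dx":-0.169,"dy":-0.136,"dz":0.015,"claw":50}]'
```

```text
invalid input at $[0]: expected keys dx, dy, dz, rx, ry, rz, claw
```

```bash
python3 -m handwheel '[{"dx":-0.169,"dy":-0.136,"dz":0.015,"rx":0,"ry":0,"rz":0,"claw":50},{"dx":-0.169,"dy":-0.136,"dz":0.015,"rx":0,"ry":0,"rz":0,"claw":50},{"dx":-0.169,"dy":-0.136,"dz":0.015,"rx":0,"ry":0,"rz":0,"claw":50},{"dx":-0.169,"dy":-0.136,"dz":0.015,"rx":0,"ry":0,"rz":0,"claw":50},{"dx":-0.169,"dy":-0.136,"dz":0.015,"rx":0,"ry":0,"rz":0,"claw":50},{"dx":-0.169,"dy":-0.136,"dz":0.015,"rx":0,"ry":0,"rz":0,"claw":50},{"dx":-0.169,"dy":-0.136,"dz":0.015,"rx":0,"ry":0,"rz":0,"claw":50},{"dx":-0.169,"dy":-0.136,"dz":0.015,"rx":0,"ry":0,"rz":0,"claw":50},{"dx":-0.169,"dy":-0.136,"dz":0.015,"rx":0,"ry":0,"rz":0,"claw":50},{"dx":-0.169,"dy":-0.136,"dz":0.015,"rx":0,"ry":0,"rz":0,"claw":50},{"dx":-0.169,"dy":-0.136,"dz":0.015,"rx":0,"ry":0,"rz":0,"claw":50},{"dx":-0.169,"dy":-0.136,"dz":0.015,"rx":0,"ry":0,"rz":0,"claw":50}]'
cat > tgt.py <<'E'
# usage: tgt.py x y z yaw_deg(of tool y axis): prints tool-frame error
import sys; from h import *
from scipy.spatial.transform import Rotation as Ro
x,y,z,a=map(float,sys.argv[1:5]); a=np.radians(a)
s=read_state(); R=np.array(s["tool_rot"]); p=np.array(s["eef_pos"])
yy=np.array([np.cos(a),np.sin(a),0]); zz=np.array([0,0,-1.]); G=np.column_stack([np.cross(yy,zz),yy,zz])
d=R.T@(np.array([x,y,z])-p); w=Ro.from_matrix(R.T@G).as_rotvec()
print("t",round(float(s["clock"]),2),"p",p.round(2),"yaw_y",np.degrees(np.arctan2(R[1,1],R[0,1])).round(2),"q",np.round(s["joint_positions"],2),"F",np.round(s["wrist_force"],1),"M",np.round(s["moment"],2),"op",round(float(s["opening"])*94,1))
print("err mm",d.round(2),"frac",(d/200).round(4),"| rot frac",(w/.5).round(4),"deg",np.degrees(w).round(2))
E
python3 tgt.py 528.1 -75.5 330 112.4
```

```text
clock: 1.3
eef_pos: [479.2, 30.4, 362.5]
tool_rot: [[-0.901, 0.434, -0.004], [0.434, 0.901, -0.001], [0.004, -0.002, -1.0]]
wrist_force: [0.8, 0.8, 0.5]
opening: 0.535
t 1.3 p [479.19  30.43 362.47] yaw_y 64.3 q [-0.08  0.16  1.77 -0.    1.22 -1.2 ] F [0.8 0.8 0.5] M [0.04 0.01 0.01] op 50.3
err mm [-90.12 -74.17  32.33] frac [-0.4506 -0.3708  0.1617] | rot frac [-1.6000e-03 -8.9000e-03 -1.6789e+00] deg [ -0.05  -0.25 -48.1 ]
```

```bash
python3 -m handwheel '[{"dx":-0.15,"dy":-0.124,"dz":0.05,"rx":0,"ry":0,"rz":0,"claw":50},{"dx":-0.15,"dy":-0.124,"dz":0.05,"rx":0,"ry":0,"rz":0,"claw":50},{"dx":-0.15,"dy":-0.124,"dz":0.05,"rx":0,"ry":0,"rz":0,"claw":50},{"dx":0,"dy":0,"dz":0,"rx":0,"ry":0,"rz":-0.28,"claw":50},{"dx":0,"dy":0,"dz":0,"rx":0,"ry":0,"rz":-0.28,"claw":50},{"dx":0,"dy":0,"dz":0,"rx":0,"ry":0,"rz":-0.28,"claw":50},{"dx":0,"dy":0,"dz":0,"rx":0,"ry":0,"rz":-0.28,"claw":50},{"dx":0,"dy":0,"dz":0,"rx":0,"ry":0,"rz":-0.28,"claw":50},{"dx":0,"dy":0,"dz":0,"rx":0,"ry":0,"rz":-0.28,"claw":50}]'
python3 tgt.py 528.1 -75.5 330 112.4
```

```text
clock: 2.2
eef_pos: [530.7, -88.2, 326.1]
tool_rot: [[-0.916, -0.402, -0.011], [-0.402, 0.916, 0.0], [0.01, 0.005, -1.0]]
wrist_force: [0.0, -0.8, 0.3]
opening: 0.532
t 2.2 p [530.67 -88.21 326.14] yaw_y 113.71 q [-0.29  0.28  1.7  -0.    1.17 -2.28] F [ 0.  -0.8  0.3] M [0.06 0.   0.02] op 50.0
err mm [-2.72 12.69 -3.83] frac [-0.0136  0.0635 -0.0191] | rot frac [ 0.009  -0.0197  0.0456] deg [ 0.26 -0.56  1.31]
```

```bash
python3 -m handwheel '[{"dx":-0.014,"dy":0.063,"dz":-0.02,"rx":0.009,"ry":-0.02,"rz":0.045,"claw":50},{"dx":0,"dy":0,"dz":0,"rx":0,"ry":0,"rz":0,"claw":50}]'
python3 tgt.py 528.1 -75.5 330 112.4
```

```text
clock: 2.4
eef_pos: [527.9, -75.6, 329.2]
tool_rot: [[-0.924, -0.383, -0.002], [-0.383, 0.924, 0.001], [0.001, 0.001, -1.0]]
wrist_force: [-0.0, 0.2, -0.7]
opening: 0.534
t 2.4 p [527.95 -75.6  329.18] yaw_y 112.5 q [-0.27  0.27  1.71  0.    1.16 -2.24] F [-0.   0.2 -0.7] M [ 0.1   0.01 -0.01] op 50.2
err mm [-0.18  0.04 -0.82] frac [-0.0009  0.0002 -0.0041] | rot frac [ 0.0023 -0.0028  0.0035] deg [ 0.07 -0.08  0.1 ]
```

Accurate. I'll descend to 253 with the fingers straddling the grip, and look at it before closing.

```bash
python3 -m handwheel '[{"dx":0,"dy":0,"dz":0.13,"rx":0,"ry":0,"rz":0,"claw":40},{"dx":0,"dy":0,"dz":0.13,"rx":0,"ry":0,"rz":0,"claw":40},{"dx":0,"dy":0,"dz":0.12,"rx":0,"ry":0,"rz":0,"claw":40},{"dx":0,"dy":0,"dz":0,"rx":0,"ry":0,"rz":0,"claw":40}]'
python3 tgt.py 528.1 -75.5 253 112.4
python3 - <<'E'
from h import *
t=viewer.camera("top");s=viewer.camera("side")
print(proj("top",[528,-75.5,80]),proj("side",[528,-75.5,80]))
a=lambda im,c:cv2.resize(im[c[1]-45:c[1]+45,c[0]-60:c[0]+60,::-1],None,fx=6,fy=6,interpolation=cv2.INTER_CUBIC)
cv2.imwrite("pics/t1.png",a(t,(425,230)));cv2.imwrite("pics/s1.png",a(s,(258,155)))
E
```

```text
clock: 2.8
eef_pos: [528.4, -76.6, 251.4]
tool_rot: [[-0.923, -0.385, 0.0], [-0.385, 0.923, -0.002], [0.0, -0.002, -1.0]]
wrist_force: [0.6, 0.8, -0.6]
opening: 0.424
t 2.8 p [528.43 -76.57 251.36] yaw_y 112.64 q [-0.27  0.35  1.82 -0.    0.97 -2.24] F [ 0.6  0.8 -0.6] M [ 0.06  0.01 -0.03] op 39.9
err mm [-0.1   1.12 -1.64] frac [-0.0005  0.0056 -0.0082] | rot frac [-0.0037 -0.0006  0.0085] deg [-0.11 -0.02  0.24]
[[427.12461529 229.09238536]] [[257.19532737 149.86742549]]
```

View pics/t1.png

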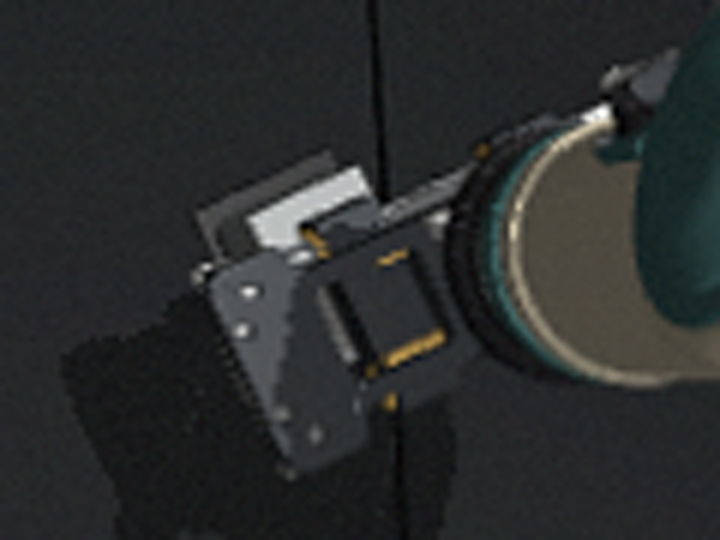

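View pics/s1.png

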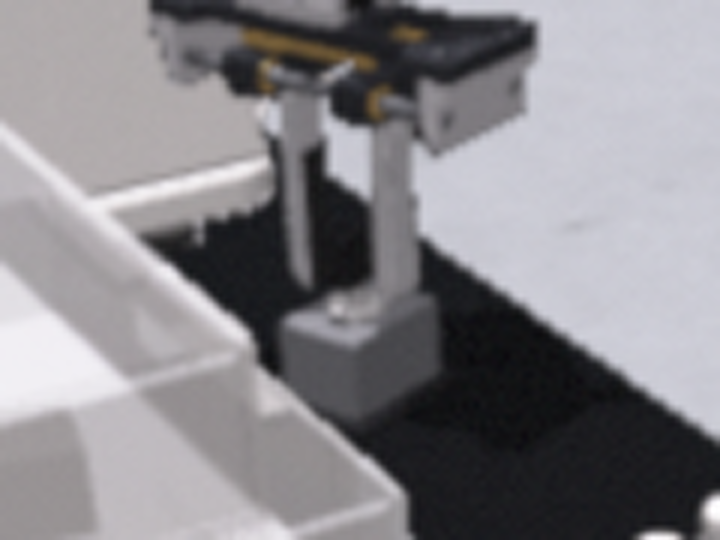

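The top view shows the gripper centred over the keeper. The side view shows the fingers straddling the collar (crop about (350,300)), with clearance above the block. I'll make a small correction and close.

```bash
python3 -m handwheel '[{"dx":0,"dy":0.006,"dz":-0.01,"rx":0,"ry":0,"rz":0.008,"claw":40},{"dx":0,"dy":0,"dz":0,"rx":0,"ry":0,"rz":0,"claw":20},{"dx":0,"dy":0,"dz":0,"rx":0,"ry":0,"rz":0,"claw":14}]'
python3 tgt.py 528.1 -75.5 253 112.4
python3 -m handwheel '[{"dx":0,"dy":0,"dz":0,"rx":0,"ry":0,"rz":0,"claw":5},{"dx":0,"dy":0,"dz":0,"rx":0,"ry":0,"rz":0,"claw":0},{"dx":0,"dy":0,"dz":0,"rx":0,"ry":0,"rz":0,"claw":0},{"dx":0,"dy":0,"dz":0,"rx":0,"ry":0,"rz":0,"claw":0}]'
python3 tgt.py 528.1 -75.5 253 112.4
```

```text
clock: 3.2
eef_pos: [530.8, -76.3, 259.6]
tool_rot: [[-0.925, -0.381, 0.012], [-0.381, 0.925, -0.005], [-0.009, -0.009, -1.0]]
wrist_force: [-0.1, -0.7, 0.3]
opening: 0.29
t 3.2 p [530.81 -76.32 259.6 ] yaw_y 112.39 q [-0.27  0.34  1.81 -0.    0.98 -2.23] F [-0.1 -0.7  0.3] M [ 0.08 -0.01 -0.05] op 27.3
err mm [2.26 1.85 6.56] frac [0.0113 0.0093 0.0328] | rot frac [-0.0188  0.0183 -0.0002] deg [-0.54  0.52 -0.01]
clock: 3.6
eef_pos: [530.6, -75.8, 260.9]
tool_rot: [[-0.925, -0.381, 0.014], [-0.381, 0.925, -0.004], [-0.011, -0.009, -1.0]]
wrist_force: [-0.6, -0.3, -1.2]
opening: 0.12
t 3.6 p [530.64 -75.79 260.92] yaw_y 112.38 q [-0.27  0.34  1.81 -0.    0.98 -2.23] F [-0.6 -0.3 -1.2] M [0.12 0.02 0.  ] op 11.3
err mm [2.32 1.31 7.88] frac [0.0116 0.0066 0.0394] | rot frac [-0.0183  0.0217 -0.0007] deg [-0.52  0.62 -0.02]
```

```bash
python3 -m handwheel '[{"dx":0,"dy":0,"dz":0,"rx":0,"ry":0,"rz":0,"claw":26},{"dx":0,"dy":0,"dz":0,"rx":0,"ry":0,"rz":0,"claw":26}]'
python3 tgt.py 528.1 -75.5 253 112.4
python3 -m handwheel '[{"dx":0.012,"dy":0.007,"dz":0.04,"rx":-0.018,"ry":0.02,"rz":0,"claw":26}]'
python3 tgt.py 528.1 -75.5 253 112.4
python3 -m handwheel '[{"dx":0,"dy":0,"dz":0,"rx":0,"ry":0,"rz":0,"claw":26}]'
python3 tgt.py 528.1 -75.5 253 112.4
```

```text
clock: 3.8
eef_pos: [530.9, -76.1, 261.0]
tool_rot: [[-0.924, -0.381, 0.014], [-0.381, 0.924, -0.005], [-0.011, -0.01, -1.0]]
wrist_force: [-0.3, 0.5, -0.3]
opening: 0.256
t 3.8 p [530.86 -76.05 261.02] yaw_y 112.4 q [-0.27  0.34  1.81 -0.    0.98 -2.23] F [-0.3  0.5 -0.3] M [0.07 0.06 0.04] op 24.1
err mm [2.43 1.64 7.98] frac [0.0122 0.0082 0.0399] | rot frac [-0.0206  0.0222  0.0001] deg [-0.59  0.64  0.  ]
clock: 3.9
eef_pos: [528.9, -76.0, 253.7]
tool_rot: [[-0.924, -0.381, 0.004], [-0.381, 0.924, -0.002], [-0.003, -0.003, -1.0]]
wrist_force: [0.6, -0.3, 0.9]
opening: 0.271
t 3.9 p [528.85 -75.98 253.69] yaw_y 112.41 q [-0.27  0.34  1.82 -0.    0.98 -2.23] F [ 0.6 -0.3  0.9] M [0.11 0.   0.03] op 25.5
err mm [0.52 0.73 0.69] frac [0.0026 0.0036 0.0034] | rot frac [-0.0062  0.006   0.0004] deg [-0.18  0.17  0.01]
clock: 4.0
eef_pos: [528.1, -75.9, 252.5]
tool_rot: [[-0.924, -0.381, 0.001], [-0.381, 0.924, -0.001], [-0.0, -0.001, -1.0]]
wrist_force: [-0.3, 0.3, -1.2]
opening: 0.275
t 4.0 p [528.08 -75.88 252.52] yaw_y 112.41 q [-0.27  0.35  1.82 -0.    0.98 -2.23] F [-0.3  0.3 -1.2] M [ 0.03 -0.01  0.02] op 25.8
err mm [-0.16  0.34 -0.48] frac [-0.0008  0.0017 -0.0024] | rot frac [-0.0024  0.0008  0.0003] deg [-0.07  0.02  0.01]
```

Good pose, so I'll close the gripper.

```bash
python3 -m handwheel '[{"dx":0,"dy":0,"dz":0,"rx":0,"ry":0,"rz":0,"claw":4},{"dx":0,"dy":0,"dz":0,"rx":0,"ry":0,"rz":0,"claw":0},{"dx":0,"dy":0,"dz":0,"rx":0,"ry":0,"rz":0,"claw":0},{"dx":0,"dy":0,"dz":0,"rx":0,"ry":0,"rz":0,"claw":0}]'
python3 tgt.py 528.1 -75.5 253 112.4
```

```text
clock: 4.4
eef_pos: [528.2, -76.1, 252.1]
tool_rot: [[-0.925, -0.381, 0.0], [-0.381, 0.925, -0.001], [0.0, -0.001, -1.0]]
wrist_force: [1.1, -0.3, 0.5]
opening: 0.128
t 4.4 p [528.2  -76.11 252.07] yaw_y 112.41 q [-0.27  0.35  1.82 -0.    0.98 -2.23] F [ 1.1 -0.3  0.5] M [0.07 0.03 0.01] op 12.0
err mm [-0.14  0.6  -0.93] frac [-0.0007  0.003  -0.0047] | rot frac [-0.0024 -0.0001  0.0002] deg [-0.07 -0.    0.01]
```

```bash
python3 -m handwheel '[{"dx":0,"dy":0,"dz":-0.04,"rx":0,"ry":0,"rz":0,"claw":0},{"dx":0,"dy":0,"dz":-0.06,"rx":0,"ry":0,"rz":0,"claw":0},{"dx":0,"dy":0,"dz":-0.08,"rx":0,"ry":0,"rz":0,"claw":0},{"dx":0,"dy":0,"dz":-0.1,"rx":0,"ry":0,"rz":0,"claw":0},{"dx":0,"dy":0,"dz":-0.15,"rx":0,"ry":0,"rz":0,"claw":0},{"dx":0,"dy":0,"dz":-0.15,"rx":0,"ry":0,"rz":0,"claw":0},{"dx":0,"dy":0,"dz":0,"rx":0,"ry":0,"rz":0,"claw":0}]'
python3 tgt.py 553.9 342 370 104.4
python3 - <<'E'
from h import *
t=viewer.camera("top");s=viewer.camera("side")
P=[528,-75.5,200];c=[proj(n,P)[0].astype(int) for n in("top","side")];print(c)
a=lambda im,c:cv2.resize(im[max(0,c[1]-45):c[1]+45,max(0,c[0]-60):c[0]+60,::-1],None,fx=6,fy=6,interpolation=cv2.INTER_CUBIC)
cv2.imwrite("pics/s2.png",a(s,c[1]))
E
```

```text
clock: 5.1
eef_pos: [527.8, -75.7, 376.8]
tool_rot: [[-0.924, -0.381, 0.002], [-0.381, 0.924, -0.001], [-0.001, -0.002, -1.0]]
wrist_force: [-0.4, 0.8, -1.4]
opening: 0.125
t 5.1 p [527.75 -75.7  376.76] yaw_y 112.42 q [-0.27  0.23  1.64 -0.    1.27 -2.23] F [-0.4  0.8 -1.4] M [ 0.05 -0.   -0.01] op 11.7
err mm [-183.45  376.18    6.27] frac [-0.9173  1.8809  0.0314] | rot frac [-0.0034  0.0022  0.2798] deg [-0.1   0.06  8.02]
[array([449, 227]), array([254, 108])]
```

View pics/s2.png

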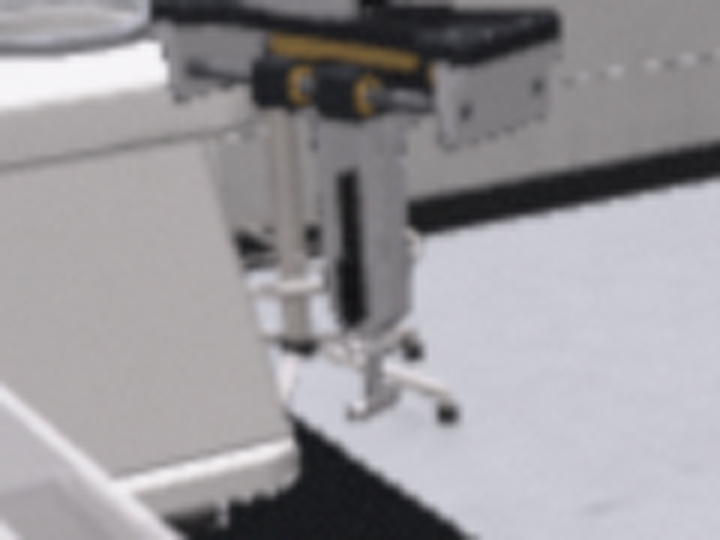

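The side view shows the key hanging plumb in the jaws, with the collar at crop (370,345) and the toggle at (370,405). Next I'll travel to above the shaker.

```bash
python3 -m handwheel '[{"dx":-0.04,"dy":0.08,"dz":0,"rx":0,"ry":0,"rz":0,"claw":0},{"dx":-0.073,"dy":0.15,"dz":0,"rx":0,"ry":0,"rz":0,"claw":0},{"dx":-0.073,"dy":0.15,"dz":0,"rx":0,"ry":0,"rz":0,"claw":0},{"dx":-0.073,"dy":0.15,"dz":0,"rx":0,"ry":0,"rz":0,"claw":0},{"dx":-0.073,"dy":0.15,"dz":0,"rx":0,"ry":0,"rz":0,"claw":0},{"dx":-0.073,"dy":0.15,"dz":0,"rx":0,"ry":0,"rz":0,"claw":0},{"dx":-0.073,"dy":0.15,"dz":0,"rx":0,"ry":0,"rz":0,"claw":0},{"dx":-0.073,"dy":0.15,"dz":0,"rx":0,"ry":0,"rz":0,"claw":0},{"dx":-0.073,"dy":0.15,"dz":0,"rx":0,"ry":0,"rz":0,"claw":0},{"dx":-0.073,"dy":0.15,"dz":0,"rx":0,"ry":0,"rz":0,"claw":0},{"dx":-0.073,"dy":0.15,"dz":0,"rx":0,"ry":0,"rz":0,"claw":0},{"dx":-0.05,"dy":0.1,"dz":0,"rx":0,"ry":0,"rz":0,"claw":0},{"dx":0,"dy":0,"dz":0,"rx":0,"ry":0,"rz":0.14,"claw":0},{"dx":0,"dy":0,"dz":0,"rx":0,"ry":0,"rz":0.14,"claw":0}]'
python3 tgt.py 553.9 342 370 104.4
```

```text
clock: 6.6
eef_pos: [543.7, 311.6, 343.9]
tool_rot: [[-0.969, -0.241, -0.053], [-0.241, 0.97, -0.008], [0.054, 0.005, -0.999]]
wrist_force: [-0.0, -0.3, -0.2]
opening: 0.126
t 6.6 p [543.74 311.63 343.87] yaw_y 103.96 q [ 0.41  0.4   1.46  0.01  1.33 -1.41] F [-0.  -0.3 -0.2] M [ 0.09 -0.03 -0.01] op 11.9
err mm [-15.76  27.15 -26.89] frac [-0.0788  0.1357 -0.1345] | rot frac [ 0.0098 -0.1079 -0.0151] deg [ 0.28 -3.09 -0.43]
```

```bash
python3 -m handwheel '[{"dx":0,"dy":0,"dz":-0.1,"rx":0.005,"ry":-0.08,"rz":-0.01,"claw":0},{"dx":0,"dy":0,"dz":0,"rx":0,"ry":0,"rz":0,"claw":0}]'
python3 tgt.py 553.9 342 355 104.4
```

```text
clock: 6.8
eef_pos: [544.3, 312.1, 361.4]
tool_rot: [[-0.968, -0.249, -0.017], [-0.249, 0.969, -0.003], [0.017, 0.001, -1.0]]
wrist_force: [0.0, 0.0, -1.4]
opening: 0.125
t 6.8 p [544.3  312.12 361.44] yaw_y 104.4 q [ 0.41  0.38  1.45  0.    1.32 -1.41] F [ 0.   0.  -1.4] M [ 0.05 -0.03 -0.03] op 11.7
err mm [-16.84  26.55   6.17] frac [-0.0842  0.1327  0.0309] | rot frac [ 0.0021 -0.0349  0.    ] deg [ 0.06 -1.    0.  ]
```

```bash
python3 -m handwheel '[{"dx":-0.08,"dy":0.13,"dz":0.0,"rx":0.002,"ry":-0.035,"rz":0,"claw":0},{"dx":0,"dy":0,"dz":0,"rx":0,"ry":0,"rz":0,"claw":0}]'
python3 tgt.py 553.9 342 330 104.4
```

```text
clock: 7.0
eef_pos: [553.3, 340.8, 361.5]
tool_rot: [[-0.968, -0.249, 0.001], [-0.249, 0.968, -0.0], [-0.001, -0.0, -1.0]]
wrist_force: [-0.4, 0.1, -1.5]
opening: 0.128
t 7.0 p [553.26 340.75 361.52] yaw_y 104.44 q [ 0.45  0.41  1.4  -0.    1.32 -1.38] F [-0.4  0.1 -1.5] M [ 0.09  0.03 -0.02] op 12.1
err mm [-0.9   1.06 31.52] frac [-0.0045  0.0053  0.1576] | rot frac [-0.0006  0.0018  0.0016] deg [-0.02  0.05  0.04]
```

```bash
python3 -m handwheel '[{"dx":-0.004,"dy":0.005,"dz":0.1,"rx":0,"ry":0,"rz":0,"claw":0},{"dx":0,"dy":0,"dz":0.1,"rx":0,"ry":0,"rz":0,"claw":0},{"dx":0,"dy":0,"dz":0.06,"rx":0,"ry":0,"rz":0,"claw":0},{"dx":0,"dy":0,"dz":0,"rx":0,"ry":0,"rz":0,"claw":0}]'
python3 tgt.py 553.9 342 307 104.4
python3 - <<'E'
from h import *
t=viewer.camera("top");s=viewer.camera("side")
cv2.imwrite("pics/s3full.png",s[:,:,::-1])
crop(s,(342,225),110,84,7,"pics/s3.png");crop(t,(235,222),110,84,7,"pics/t3.png")
E
```

```text
clock: 7.4
eef_pos: [553.4, 340.2, 308.9]
tool_rot: [[-0.968, -0.253, 0.002], [-0.253, 0.968, -0.001], [-0.002, -0.002, -1.0]]
wrist_force: [0.5, 0.3, -0.5]
opening: 0.127
t 7.4 p [553.43 340.17 308.86] yaw_y 104.64 q [ 0.44  0.45  1.48 -0.    1.21 -1.38] F [ 0.5  0.3 -0.5] M [ 0.08  0.09 -0.05] op 12.0
err mm [-0.92  1.66  1.86] frac [-0.0046  0.0083  0.0093] | rot frac [-0.0035  0.0031  0.0083] deg [-0.1   0.09  0.24]
```

View pics/s3.png

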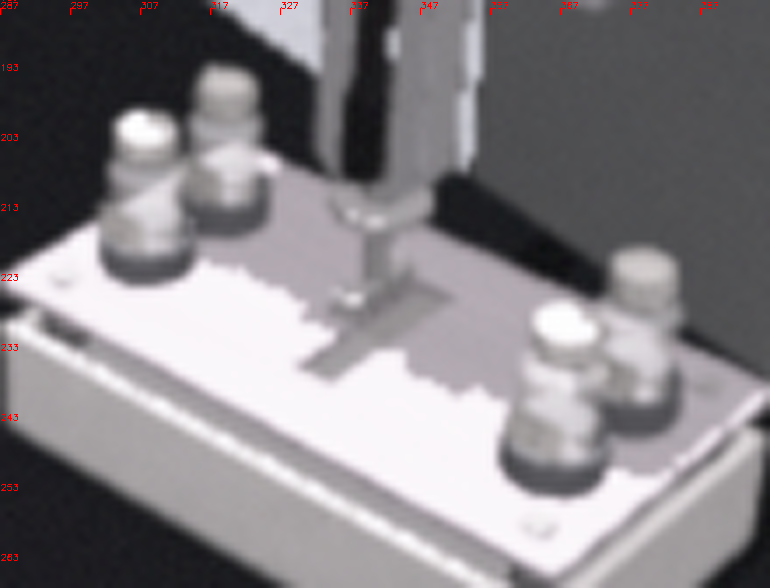

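View pics/t3.png

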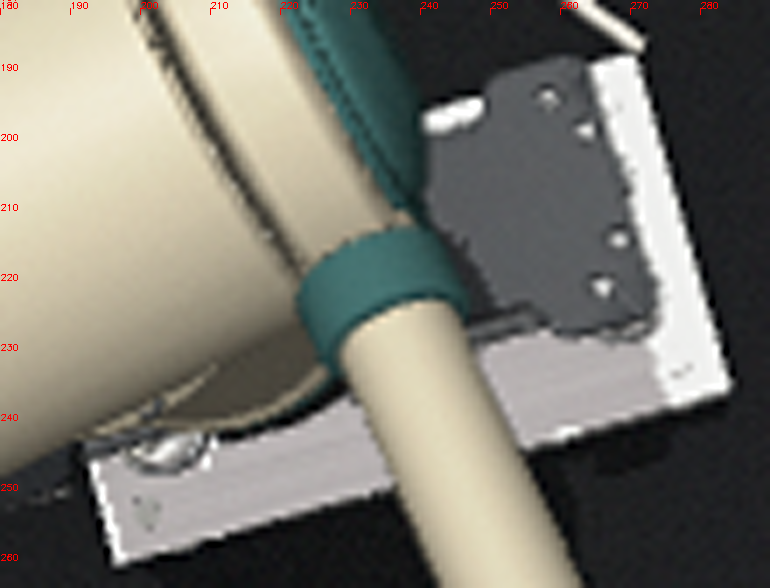

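```bash
cat > ov.py <<'E'
import sys
from h import *
# args: image, slotx, sloty, slotyaw, keyx,keyy,footz,keyyaw
im=cv2.imread(sys.argv[1]); a=list(map(float,sys.argv[3:]))
S=8; x0,y0,w,h=310,195,75,60
o=cv2.resize(im[y0:y0+h,x0:x0+w],None,fx=S,fy=S,interpolation=cv2.INTER_CUBIC)
def poly(F,P,col):
    q=((proj("side",F(P))+.5-np.array([x0,y0]))*S).astype(int); cv2.polylines(o,[q],True,col,1,cv2.LINE_AA)
F=frame(a[0],a[1],np.radians(a[2])); z=60
poly(F,[[30,7,z],[-30,7,z],[-30,-7,z],[30,-7,z]],(0,160,0))
G=frame(a[3],a[4],np.radians(a[6])); f=a[5]
for z in(f,f+8): poly(G,[[15,4,z],[-15,4,z],[-15,-4,z],[15,-4,z]],(0,0,255))
t=np.linspace(0,6.28,40)
for z in(f+32,f+36): poly(G,np.c_[15*np.cos(t),15*np.sin(t),0*t+z],(255,0,0))
cv2.imwrite(sys.argv[2],o)
E
python3 ov.py pics/s3full.png pics/o3.png 553.9 342 14.3 553.4 340.2 69.8 14.6
```

```text
(no output)
```

View pics/o3.png

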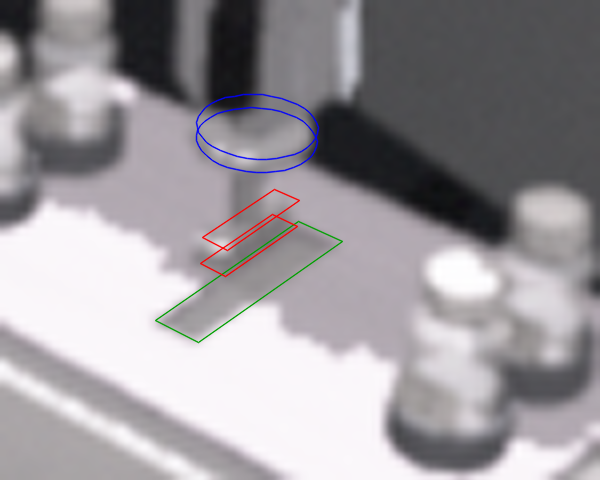

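Run:
```python
from h import *
im=cv2.imread("pics/top0.png",0).astype(np.float32); F=frame(553.9,342,np.radians(14.3))
for xs in range(-34,36,2):
    row=[]
    for ys in (-10,-5,-3,-1,1,3,5,10):
        u=proj("top",F([[xs,ys,60]]))[0]; row.append(int(cv2.getRectSubPix(im,(1,1),(float(u[0]),float(u[1])))[0,0]))
    print(xs,row)
```

```text
-34 [247, 247, 248, 248, 248, 248, 247, 247]
-32 [247, 239, 247, 249, 242, 232, 247, 247]
-30 [247, 201, 154, 163, 183, 177, 173, 247]
-28 [247, 185, 173, 177, 161, 163, 157, 246]
-26 [247, 244, 233, 249, 254, 246, 191, 247]
-24 [247, 247, 248, 248, 249, 246, 209, 246]
-22 [247, 247, 247, 247, 247, 244, 223, 246]
-20 [247, 247, 247, 246, 247, 248, 224, 246]
-18 [247, 247, 247, 247, 247, 248, 217, 247]
-16 [247, 247, 247, 247, 247, 249, 249, 245]
-14 [247, 248, 248, 248, 248, 249, 245, 244]
-12 [247, 242, 237, 227, 221, 247, 219, 246]
-10 [247, 147, 147, 163, 131, 196, 197, 246]
-8 [249, 141, 111, 112, 118, 173, 222, 245]
-6 [249, 147, 117, 113, 129, 183, 243, 245]
-4 [249, 139, 116, 115, 112, 189, 228, 245]
-2 [249, 146, 113, 116, 110, 185, 215, 246]
0 [249, 151, 116, 116, 120, 160, 238, 245]
2 [249, 148, 118, 116, 122, 172, 247, 244]
4 [249, 143, 120, 119, 104, 176, 234, 246]
6 [248, 146, 114, 119, 77, 198, 218, 246]
8 [249, 146, 113, 107, 81, 174, 195, 247]
10 [248, 151, 118, 102, 104, 169, 216, 244]
12 [249, 144, 120, 116, 95, 170, 238, 246]
14 [249, 156, 129, 131, 86, 183, 202, 246]
16 [249, 168, 162, 164, 117, 194, 187, 247]
18 [249, 148, 129, 138, 142, 172, 177, 246]
20 [248, 148, 129, 126, 130, 151, 171, 246]
22 [248, 144, 140, 135, 128, 150, 162, 248]
24 [248, 185, 161, 156, 171, 172, 165, 248]
26 [248, 192, 177, 175, 173, 172, 175, 246]
28 [247, 197, 191, 182, 176, 183, 195, 246]
30 [247, 223, 228, 224, 219, 223, 219, 246]
32 [247, 249, 249, 245, 248, 249, 249, 246]
34 [247, 247, 247, 247, 247, 247, 247, 247]
```

The brightness profile in the slot hints that the lower opening lies to the rear, at about +7. I'll move there and feel for it.

```bash
python3 tgt.py 561.5 344 300 104.3; python3 -m handwheel '[{"dx":-0.045,"dy":0.009,"dz":0.0,"rx":-0.003,"ry":0.003,"rz":0.012,"claw":0},{"dx":0,"dy":0,"dz":0.0,"rx":0,"ry":0,"rz":0,"claw":0}]'
python3 tgt.py 561.5 344 300 104.3
```

```text
t 7.5 p [554.05 340.57 310.7 ] yaw_y 104.62 q [ 0.44  0.45  1.48 -0.    1.21 -1.38] F [ 0.4 -0.1 -0.4] M [0.06 0.03 0.  ] op 11.7
err mm [-8.03  1.45 10.74] frac [-0.0401  0.0072  0.0537] | rot frac [-0.002   0.0098  0.0112] deg [-0.06  0.28  0.32]
clock: 7.7
eef_pos: [563.5, 344.8, 312.8]
tool_rot: [[-0.969, -0.246, 0.006], [-0.246, 0.969, 0.003], [-0.007, 0.001, -1.0]]
wrist_force: [-0.0, 0.6, -1.5]
opening: 0.124
t 7.7 p [563.53 344.76 312.83] yaw_y 104.24 q [ 0.44  0.46  1.45 -0.    1.22 -1.38] F [-0.   0.6 -1.5] M [0.08 0.05 0.04] op 11.6
err mm [ 2.24 -0.26 12.81] frac [ 0.0112 -0.0013  0.0641] | rot frac [ 0.0025  0.014  -0.0019] deg [ 0.07  0.4  -0.06]
```

```bash
python3 -m handwheel '[{"dx":0.01,"dy":0,"dz":0.04,"rx":0,"ry":0.014,"rz":0,"claw":0},{"dx":0,"dy":0,"dz":0.0,"rx":0,"ry":0,"rz":0,"claw":0}]'
python3 tgt.py 561.5 344 289 104.3
python3 - <<'E'
from h import *
s=viewer.camera("side");cv2.imwrite("pics/s4full.png",s[:,:,::-1])
E
python3 ov.py pics/s4full.png pics/o4.png 554.3 342 14.3 561.5 344 65.5 14.3
```

```text
clock: 7.9
eef_pos: [562.1, 344.5, 305.4]
tool_rot: [[-0.969, -0.246, 0.001], [-0.246, 0.969, 0.002], [-0.002, 0.002, -1.0]]
wrist_force: [-0.2, -0.4, -1.5]
opening: 0.126
t 7.9 p [562.13 344.47 305.44] yaw_y 104.24 q [ 0.44  0.46  1.46  0.    1.21 -1.38] F [-0.2 -0.4 -1.5] M [0.08 0.06 0.06] op 11.8
err mm [ 0.75 -0.33 16.43] frac [ 0.0038 -0.0017  0.0822] | rot frac [ 0.0035  0.0031 -0.002 ] deg [ 0.1   0.09 -0.06]
```

View pics/o4.png

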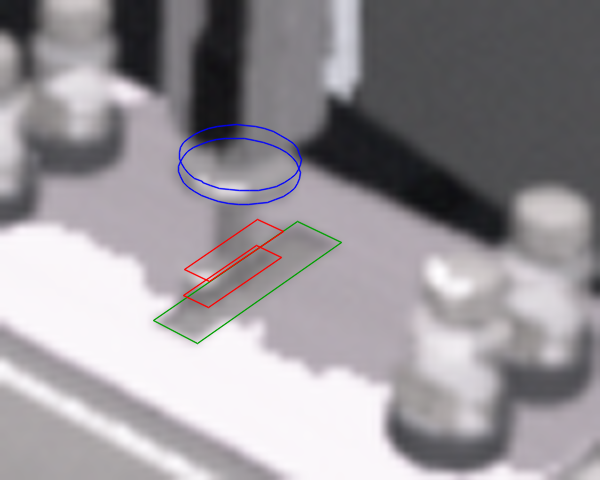

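The side view shows the toggle (red outline, about (235,262)) lying over the slot (green). I'll lower it through the platform slot.

```bash
python3 -m handwheel '[{"dx":0.003,"dy":-0.001,"dz":0.04,"rx":0.003,"ry":0.003,"rz":0,"claw":0},{"dx":0,"dy":0,"dz":0.03,"rx":0,"ry":0,"rz":0,"claw":0},{"dx":0,"dy":0,"dz":0.0,"rx":0,"ry":0,"rz":0,"claw":0}]'
python3 tgt.py 561.5 344 275 104.3
```

```text
clock: 8.25
eef_pos: [561.7, 344.3, 291.1]
tool_rot: [[-0.969, -0.246, 0.001], [-0.246, 0.969, 0.001], [-0.002, 0.0, -1.0]]
wrist_force: [-1.2, 0.4, -0.6]
opening: 0.125
t 8.25 p [561.65 344.27 291.08] yaw_y 104.26 q [ 0.44  0.47  1.48  0.    1.18 -1.38] F [-1.2  0.4 -0.6] M [ 0.06  0.03 -0.02] op 11.7
err mm [ 0.24 -0.23 16.08] frac [ 0.0012 -0.0012  0.0804] | rot frac [ 0.0007  0.0032 -0.0015] deg [ 0.02  0.09 -0.04]
```

```bash
python3 -m handwheel '[{"dx":0,"dy":0,"dz":0.03,"rx":0,"ry":0,"rz":0,"claw":0},{"dx":0,"dy":0,"dz":0.03,"rx":0,"ry":0,"rz":0,"claw":0},{"dx":0,"dy":0,"dz":0.0,"rx":0,"ry":0,"rz":0,"claw":0}]'
python3 tgt.py 561.5 344 275 104.3
python3 -m handwheel '[{"dx":0,"dy":0,"dz":0.02,"rx":0,"ry":0,"rz":0,"claw":0}]'
python3 tgt.py 561.5 344 271 104.3
python3 -m handwheel '[{"dx":0,"dy":0,"dz":0.02,"rx":0,"ry":0,"rz":0,"claw":0}]'
python3 tgt.py 561.5 344 271 104.3
```

```text
clock: 8.55
eef_pos: [561.5, 344.2, 277.6]
tool_rot: [[-0.969, -0.246, 0.001], [-0.246, 0.969, 0.0], [-0.001, 0.0, -1.0]]
wrist_force: [-0.0, -0.5, -0.6]
opening: 0.126
t 8.55 p [561.47 344.25 277.57] yaw_y 104.26 q [ 0.44  0.49  1.5   0.    1.15 -1.38] F [-0.  -0.5 -0.6] M [ 0.01  0.03 -0.02] op 11.9
err mm [ 0.04 -0.25  2.57] frac [ 0.0002 -0.0012  0.0128] | rot frac [ 0.0003  0.0015 -0.0012] deg [ 0.01  0.04 -0.04]
clock: 8.65
eef_pos: [561.7, 344.4, 273.8]
tool_rot: [[-0.969, -0.246, 0.002], [-0.246, 0.969, 0.001], [-0.002, 0.0, -1.0]]
wrist_force: [0.5, 0.4, -1.1]
opening: 0.125
t 8.65 p [561.67 344.37 273.77] yaw_y 104.26 q [ 0.44  0.49  1.51  0.    1.15 -1.38] F [ 0.5  0.4 -1.1] M [ 0.07 -0.01 -0.03] op 11.7
err mm [ 0.26 -0.32  2.77] frac [ 0.0013 -0.0016  0.0138] | rot frac [ 0.0008  0.0036 -0.0013] deg [ 0.02  0.1  -0.04]
clock: 8.75
eef_pos: [561.7, 344.4, 269.4]
tool_rot: [[-0.969, -0.246, 0.002], [-0.246, 0.969, 0.001], [-0.002, 0.0, -1.0]]
wrist_force: [0.4, 1.2, -1.2]
opening: 0.123
t 8.75 p [561.7  344.36 269.44] yaw_y 104.26 q [ 0.44  0.49  1.51  0.    1.14 -1.38] F [ 0.4  1.2 -1.2] M [0.04 0.   0.04] op 11.5
err mm [ 0.28 -0.29 -1.56] frac [ 0.0014 -0.0015 -0.0078] | rot frac [ 0.0007  0.0035 -0.0012] deg [ 0.02  0.1  -0.04]
```

```bash
for i in 1; do python3 -m handwheel '[{"dx":0,"dy":0,"dz":0.015,"rx":0,"ry":0,"rz":0,"claw":0}]'; done
python3 tgt.py 561.5 344 256 104.3
python3 -m handwheel '[{"dx":0,"dy":0,"dz":0.02,"rx":0,"ry":0,"rz":0,"claw":0}]'
python3 tgt.py 561.5 344 256 104.3
```

```text
clock: 8.85
eef_pos: [561.7, 344.3, 266.3]
tool_rot: [[-0.969, -0.246, 0.002], [-0.246, 0.969, 0.001], [-0.002, 0.0, -1.0]]
wrist_force: [-0.8, 0.3, 4.0]
opening: 0.128
t 8.85 p [561.71 344.33 266.3 ] yaw_y 104.26 q [ 0.44  0.5   1.51  0.    1.13 -1.38] F [-0.8  0.3  4. ] M [-0.01  0.17  0.02] op 12.1
err mm [ 0.3  -0.27 10.3 ] frac [ 0.0015 -0.0014  0.0515] | rot frac [ 0.0007  0.0036 -0.0013] deg [ 0.02  0.1  -0.04]
clock: 8.95
eef_pos: [561.7, 344.3, 263.0]
tool_rot: [[-0.969, -0.246, 0.002], [-0.246, 0.969, 0.001], [-0.002, 0.0, -1.0]]
wrist_force: [-1.4, -1.9, 6.7]
opening: 0.126
t 8.95 p [561.66 344.35 262.97] yaw_y 104.27 q [ 0.44  0.5   1.52 -0.    1.12 -1.38] F [-1.4 -1.9  6.7] M [-0.16  0.38 -0.04] op 11.8
err mm [ 0.26 -0.3   6.97] frac [ 0.0013 -0.0015  0.0349] | rot frac [ 0.0008  0.0042 -0.0012] deg [ 0.02  0.12 -0.03]
```

The contact height and spring rate match the collar on the platform, so the toggle is through the plate. I'll keep pressing.

```bash
python3 -m handwheel '[{"dx":0,"dy":0,"dz":0.02,"rx":0,"ry":0,"rz":0,"claw":0}]'
python3 tgt.py 561.5 344 256 104.3
python3 -m handwheel '[{"dx":0,"dy":0,"dz":0.02,"rx":0,"ry":0,"rz":0,"claw":0}]'
python3 tgt.py 561.5 344 256 104.3
```

```text
clock: 9.05
eef_pos: [561.6, 344.3, 260.0]
tool_rot: [[-0.969, -0.246, 0.002], [-0.246, 0.969, 0.001], [-0.003, 0.0, -1.0]]
wrist_force: [-3.2, -1.6, 8.1]
opening: 0.129
t 9.05 p [561.59 344.34 259.96] yaw_y 104.27 q [ 0.44  0.5   1.52 -0.    1.12 -1.38] F [-3.2 -1.6  8.1] M [-0.21  0.49  0.  ] op 12.1
err mm [ 0.18 -0.31  3.96] frac [ 0.0009 -0.0015  0.0198] | rot frac [ 0.0009  0.0052 -0.001 ] deg [ 0.03  0.15 -0.03]
clock: 9.15
eef_pos: [561.5, 344.3, 257.4]
tool_rot: [[-0.969, -0.247, 0.003], [-0.247, 0.969, 0.001], [-0.003, 0.001, -1.0]]
wrist_force: [-2.4, -1.0, 9.9]
opening: 0.126
t 9.15 p [561.5  344.27 257.39] yaw_y 104.27 q [ 0.44  0.5   1.53 -0.    1.11 -1.38] F [-2.4 -1.   9.9] M [-0.26  0.56  0.  ] op 11.8
err mm [ 0.07 -0.27  1.39] frac [ 0.0003 -0.0013  0.0069] | rot frac [ 0.001   0.0065 -0.001 ] deg [ 0.03  0.19 -0.03]
```

```bash
python3 -m handwheel '[{"dx":0.002,"dy":-0.001,"dz":0.02,"rx":0,"ry":0.005,"rz":0,"claw":0}]'
python3 tgt.py 561.5 344 256 104.3
python3 -m handwheel '[{"dx":0.0,"dy":0,"dz":0.012,"rx":0,"ry":0.0,"rz":0,"claw":0}]'
python3 tgt.py 561.5 344 256 104.3
```

```text
clock: 9.25
eef_pos: [561.5, 344.2, 255.4]
tool_rot: [[-0.969, -0.247, 0.003], [-0.247, 0.969, 0.002], [-0.003, 0.001, -1.0]]
wrist_force: [-2.6, -1.7, 28.0]
opening: 0.126
t 9.25 p [561.47 344.18 255.43] yaw_y 104.28 q [ 0.44  0.5   1.53  0.    1.11 -1.38] F [-2.6 -1.7 28. ] M [-0.22  0.55 -0.03] op 11.8
err mm [ 0.01 -0.18 -0.57] frac [ 0.     -0.0009 -0.0028] | rot frac [ 0.002   0.0069 -0.0008] deg [ 0.06  0.2  -0.02]
clock: 9.35
eef_pos: [561.3, 344.1, 255.5]
tool_rot: [[-0.969, -0.247, 0.004], [-0.247, 0.969, 0.002], [-0.004, 0.001, -1.0]]
wrist_force: [-3.6, -2.6, 15.3]
opening: 0.126
t 9.35 p [561.3  344.09 255.52] yaw_y 104.28 q [ 0.44  0.5   1.53  0.    1.1  -1.38] F [-3.6 -2.6 15.3] M [-0.44  0.94 -0.02] op 11.9
err mm [-0.17 -0.13 -0.48] frac [-0.0009 -0.0007 -0.0024] | rot frac [ 0.0023  0.009  -0.0008] deg [ 0.07  0.26 -0.02]
```

Bottomed out at the full 11.5 mm of travel. Next is the quarter turn.

```bash
python3 -m handwheel '[{"dx":-0.001,"dy":-0.001,"dz":0.01,"rx":0.002,"ry":0.008,"rz":0.15,"claw":0},{"dx":0,"dy":0,"dz":0.012,"rx":0,"ry":0,"rz":0.2,"claw":0},{"dx":0,"dy":0,"dz":0.012,"rx":0,"ry":0,"rz":0.2,"claw":0}]'
python3 tgt.py 561.5 344 255.5 14.3
```

```text
clock: 9.65
eef_pos: [562.0, 344.3, 255.8]
tool_rot: [[-0.999, 0.035, 0.007], [0.035, 0.999, 0.004], [-0.007, 0.004, -1.0]]
wrist_force: [-2.7, -1.6, 10.3]
opening: 0.123
t 9.65 p [561.96 344.34 255.82] yaw_y 88.01 q [ 0.44  0.5   1.53  0.    1.1  -1.09] F [-2.7 -1.6 10.3] M [-0.27  0.49  0.02] op 11.5
err mm [ 0.45 -0.36  0.32] frac [ 0.0022 -0.0018  0.0016] | rot frac [0.0157 0.0073 2.5728] deg [ 0.45  0.21 73.71]
```

```bash
python3 -m handwheel '[{"dx":0.002,"dy":-0.001,"dz":0.012,"rx":0.006,"ry":0.012,"rz":0.22,"claw":0},{"dx":0,"dy":0,"dz":0.012,"rx":0,"ry":0,"rz":0.22,"claw":0},{"dx":0,"dy":0,"dz":0.012,"rx":0,"ry":0,"rz":0.22,"claw":0},{"dx":0,"dy":0,"dz":0.012,"rx":0,"ry":0,"rz":0.22,"claw":0}]'
python3 tgt.py 561.5 344 255.5 14.3
```

```text
clock: 10.05
eef_pos: [563.0, 344.6, 255.8]
tool_rot: [[-0.881, 0.472, 0.013], [0.473, 0.881, 0.005], [-0.009, 0.011, -1.0]]
wrist_force: [-2.0, -1.4, 10.9]
opening: 0.125
t 10.05 p [562.99 344.59 255.81] yaw_y 61.81 q [ 0.44  0.5   1.53 -0.    1.1  -0.63] F [-2.  -1.4 10.9] M [-0.31  0.47  0.01] op 11.8
err mm [ 1.04 -1.22  0.29] frac [ 0.0052 -0.0061  0.0015] | rot frac [0.0274 0.0078 1.6582] deg [ 0.79  0.22 47.5 ]
```

```bash
python3 -m handwheel '[{"dx":0.005,"dy":-0.006,"dz":0.012,"rx":0.021,"ry":0.018,"rz":0.22,"claw":0},{"dx":0.001,"dy":-0.001,"dz":0.012,"rx":0.004,"ry":0.004,"rz":0.22,"claw":0},{"dx":0.001,"dy":-0.001,"dz":0.012,"rx":0.004,"ry":0.004,"rz":0.22,"claw":0}]'
python3 tgt.py 561.5 344 255.5 14.3
```

```text
clock: 10.35
eef_pos: [564.3, 344.7, 256.6]
tool_rot: [[-0.671, 0.741, 0.01], [0.741, 0.671, 0.006], [-0.003, 0.011, -1.0]]
wrist_force: [-1.7, -1.5, 8.9]
opening: 0.127
t 10.35 p [564.26 344.7  256.58] yaw_y 42.16 q [ 0.44  0.5   1.52  0.    1.1  -0.29] F [-1.7 -1.5  8.9] M [-0.37  0.3   0.05] op 12.0
err mm [ 1.34 -2.53  1.05] frac [ 0.0067 -0.0126  0.0053] | rot frac [ 2.360e-02 -4.000e-04  9.724e-01] deg [ 6.800e-01 -1.000e-02  2.786e+01]
```

```bash
python3 -m handwheel '[{"dx":0.007,"dy":-0.013,"dz":0.016,"rx":0.02,"ry":0.008,"rz":0.0,"claw":0}]'
python3 tgt.py 561.5 344 255.5 14.3
```

```text
clock: 10.45
eef_pos: [563.9, 344.7, 256.6]
tool_rot: [[-0.67, 0.742, 0.011], [0.742, 0.67, 0.006], [-0.003, 0.012, -1.0]]
wrist_force: [5.7, 1.3, 9.6]
opening: 0.125
t 10.45 p [563.94 344.7  256.59] yaw_y 42.06 q [ 0.44  0.5   1.53  0.    1.1  -0.29] F [5.7 1.3 9.6] M [ 0.16 -1.1  -0.01] op 11.8
err mm [ 1.12 -2.29  1.06] frac [ 0.0056 -0.0115  0.0053] | rot frac [ 0.0244 -0.      0.969 ] deg [ 0.7  -0.   27.76]
```

```bash
python3 -m handwheel '[{"dx":0.007,"dy":-0.013,"dz":0.016,"rx":0.02,"ry":0.008,"rz":0.0,"claw":0},{"dx":0.007,"dy":-0.013,"dz":0.016,"rx":0.01,"ry":0.004,"rz":0.0,"claw":0}]'
python3 tgt.py 561.5 344 255.5 14.3
```

```text
clock: 10.65
eef_pos: [563.0, 344.5, 256.7]
tool_rot: [[-0.67, 0.742, 0.015], [0.742, 0.67, 0.007], [-0.005, 0.016, -1.0]]
wrist_force: [1.5, -0.3, 9.7]
opening: 0.124
t 10.65 p [563.05 344.5  256.74] yaw_y 42.08 q [ 0.44  0.5   1.53 -0.    1.09 -0.29] F [ 1.5 -0.3  9.7] M [-0.25 -0.2   0.01] op 11.7
err mm [ 0.67 -1.5   1.21] frac [ 0.0034 -0.0075  0.0061] | rot frac [0.0335 0.0025 0.9695] deg [ 0.96  0.07 27.77]
```

```bash
python3 -m handwheel '[{"dx":0.0,"dy":0.0,"dz":0.02,"rx":0.06,"ry":0.02,"rz":0.0,"claw":0}]'
python3 tgt.py 561.5 344 255.5 14.3
python3 -m handwheel '[{"dx":0.0,"dy":0.0,"dz":0.02,"rx":0.06,"ry":0.02,"rz":0.0,"claw":0}]'
python3 tgt.py 561.5 344 255.5 14.3
```

```text
clock: 10.75
eef_pos: [565.9, 345.7, 256.7]
tool_rot: [[-0.67, 0.742, -0.001], [0.742, 0.67, -0.0], [0.001, -0.001, -1.0]]
wrist_force: [5.8, 3.1, 9.6]
opening: 0.13
t 10.75 p [565.9  345.65 256.7 ] yaw_y 42.07 q [ 0.44  0.51  1.51  0.    1.12 -0.29] F [5.8 3.1 9.6] M [ 0.59 -1.1   0.02] op 12.2
err mm [ 1.72 -4.37  1.2 ] frac [ 0.0086 -0.0219  0.006 ] | rot frac [-2.300e-03 -8.000e-04  9.693e-01] deg [-7.000e-02 -2.000e-02  2.777e+01]
clock: 10.85
eef_pos: [569.2, 347.0, 256.7]
tool_rot: [[-0.67, 0.742, -0.017], [0.742, 0.67, -0.007], [0.006, -0.017, -1.0]]
wrist_force: [5.3, 2.4, 9.6]
opening: 0.125
t 10.85 p [569.17 347.04 256.71] yaw_y 42.07 q [ 0.44  0.52  1.5   0.    1.14 -0.29] F [5.3 2.4 9.6] M [ 0.43 -1.03  0.01] op 11.8
err mm [ 2.88 -7.71  1.36] frac [ 0.0144 -0.0386  0.0068] | rot frac [-0.037  -0.0042  0.9691] deg [-1.06 -0.12 27.76]
```

```bash
python3 -m handwheel '[{"dx":0.012,"dy":-0.025,"dz":0.02,"rx":-0.03,"ry":-0.003,"rz":0.0,"claw":0}]'
python3 tgt.py 561.5 344 255.5 14.3
python3 -m handwheel '[{"dx":0.012,"dy":-0.025,"dz":0.02,"rx":0,"ry":0,"rz":0.0,"claw":0}]'
python3 tgt.py 561.5 344 255.5 14.3
```

```text
clock: 10.95
eef_pos: [565.9, 345.5, 255.6]
tool_rot: [[-0.67, 0.742, 0.001], [0.742, 0.67, 0.003], [0.001, 0.003, -1.0]]
wrist_force: [-1.2, -5.5, 10.7]
opening: 0.126
t 10.95 p [565.94 345.52 255.56] yaw_y 42.09 q [ 0.44  0.51  1.52  0.    1.11 -0.29] F [-1.2 -5.5 10.7] M [-1.16  0.31 -0.  ] op 11.8
err mm [ 1.85 -4.31  0.05] frac [ 0.0092 -0.0216  0.0003] | rot frac [ 0.0049 -0.0034  0.97  ] deg [ 0.14 -0.1  27.79]
clock: 11.05
eef_pos: [563.4, 344.6, 255.5]
tool_rot: [[-0.67, 0.742, 0.013], [0.742, 0.67, 0.007], [-0.004, 0.014, -1.0]]
wrist_force: [4.5, -0.0, 14.6]
opening: 0.128
t 11.05 p [563.41 344.59 255.54] yaw_y 42.1 q [ 0.44  0.5   1.53  0.    1.09 -0.29] F [ 4.5 -0.  14.6] M [ 0.04 -0.71  0.  ] op 12.0
err mm [ 0.85 -1.81  0.01] frac [ 0.0042 -0.0091  0.0001] | rot frac [3.010e-02 8.000e-04 9.703e-01] deg [8.60e-01 2.00e-02 2.78e+01]
```

```bash
python3 -m handwheel '[{"dx":0.012,"dy":-0.028,"dz":0.015,"rx":0.03,"ry":0.002,"rz":0.0,"claw":0}]'
python3 tgt.py 561.5 344 255.5 14.3
python3 - <<'E'
from h import *
s=viewer.camera("side");cv2.imwrite("pics/s5full.png",s[:,:,::-1]); 
st=read_state();R=np.array(st["tool_rot"]);f=np.array(st["eef_pos"])+R[:,2]*(239-32);print(f)
E
python3 ov.py pics/s5full.png pics/o5.png 554.3 342 14.3 564.9 345.5 16.5 -47.9
```

```text
clock: 11.15
eef_pos: [561.2, 344.0, 256.6]
tool_rot: [[-0.67, 0.742, 0.016], [0.742, 0.67, 0.004], [-0.008, 0.015, -1.0]]
wrist_force: [4.9, 3.1, 9.0]
opening: 0.123
t 11.15 p [561.22 344.04 256.62] yaw_y 42.07 q [ 0.45  0.5   1.53 -0.    1.09 -0.29] F [4.9 3.1 9. ] M [ 0.64 -1.04  0.06] op 11.6
err mm [-0.21  0.16  1.13] frac [-0.001   0.0008  0.0056] | rot frac [0.0333 0.0076 0.9692] deg [ 0.96  0.22 27.77]
[564.19195678 344.78767508  49.88229184]
```

View pics/o5.png

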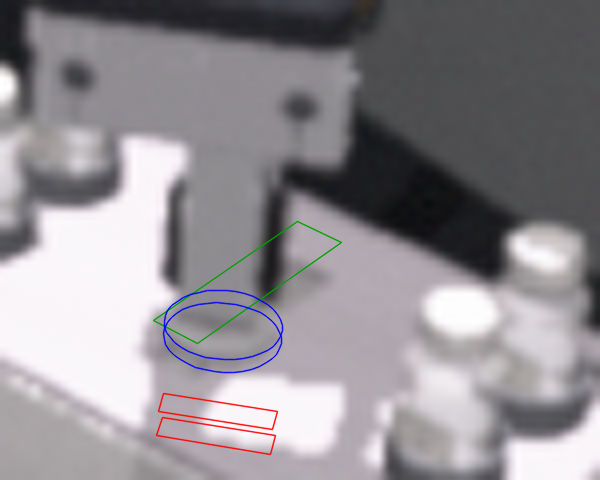

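```bash
python3 -m handwheel '[{"dx":0.01,"dy":-0.02,"dz":0.018,"rx":0.03,"ry":0.008,"rz":0.15,"claw":0},{"dx":0.006,"dy":-0.012,"dz":0.018,"rx":0.02,"ry":0.004,"rz":0.15,"claw":0}]'
python3 tgt.py 561.5 344 255.5 14.3
```

```text
clock: 11.4
eef_pos: [559.6, 344.0, 257.1]
tool_rot: [[-0.548, 0.836, 0.016], [0.836, 0.548, 0.002], [-0.007, 0.014, -1.0]]
wrist_force: [0.8, -1.8, 9.1]
opening: 0.123
t 11.4 p [559.6  344.   257.05] yaw_y 33.24 q [ 0.45  0.5   1.54 -0.01  1.09 -0.13] F [ 0.8 -1.8  9.1] M [-0.27 -0.13  0.03] op 11.5
err mm [-1.03  1.57  1.58] frac [-0.0052  0.0078  0.0079] | rot frac [0.0305 0.0097 0.6611] deg [ 0.87  0.28 18.94]
```

```bash
python3 -m handwheel '[{"dx":0.0,"dy":0.0,"dz":0.025,"rx":0.03,"ry":0.012,"rz":0.2,"claw":0},{"dx":0.0,"dy":0.0,"dz":0.025,"rx":0.02,"ry":0.008,"rz":0.2,"claw":0}]'
python3 tgt.py 561.5 344 255.5 14.3
```

```text
clock: 11.6
eef_pos: [562.5, 344.3, 255.4]
tool_rot: [[-0.365, 0.931, 0.003], [0.931, 0.365, 0.002], [0.001, 0.003, -1.0]]
wrist_force: [-5.2, -3.7, 27.8]
opening: 0.128
t 11.6 p [562.49 344.3  255.43] yaw_y 21.42 q [0.44 0.51 1.53 0.   1.11 0.07] F [-5.2 -3.7 27.8] M [-0.83  0.95  0.17] op 12.0
err mm [ 0.08 -1.03 -0.08] frac [ 0.0004 -0.0052 -0.0004] | rot frac [ 0.0068 -0.0022  0.2486] deg [ 0.19 -0.06  7.12]
```

Excellent: vertical, at (562.5, 344.3), 7° to go.

```bash
python3 -m handwheel '[{"dx":0.0,"dy":-0.006,"dz":0.012,"rx":0.01,"ry":0.002,"rz":0.18,"claw":0},{"dx":0.0,"dy":-0.006,"dz":0.012,"rx":0.005,"ry":0.002,"rz":0.08,"claw":0}]'
python3 tgt.py 561.5 344 255.5 14.3
```

```text
clock: 11.8
eef_pos: [562.4, 343.8, 257.1]
tool_rot: [[-0.236, 0.972, 0.006], [0.972, 0.236, 0.005], [0.004, 0.007, -1.0]]
wrist_force: [0.1, -0.7, 8.9]
opening: 0.124
t 11.8 p [562.37 343.84 257.1 ] yaw_y 13.63 q [0.44 0.5  1.53 0.   1.1  0.2 ] F [ 0.1 -0.7  8.9] M [-0.45  0.22  0.05] op 11.6
err mm [ 0.36 -0.82  1.6 ] frac [ 0.0018 -0.0041  0.008 ] | rot frac [ 0.0144 -0.0073 -0.0234] deg [ 0.41 -0.21 -0.67]
```

```bash
python3 -m handwheel '[{"dx":0.004,"dy":-0.012,"dz":0.015,"rx":0.014,"ry":-0.007,"rz":-0.02,"claw":0},{"dx":0.002,"dy":-0.006,"dz":0.008,"rx":0.01,"ry":-0.004,"rz":0,"claw":0}]'
python3 tgt.py 561.5 344 261 14.3
python3 -m handwheel '[{"dx":0.0,"dy":-0.003,"dz":0.0,"rx":0.008,"ry":-0.004,"rz":0,"claw":0}]'
python3 tgt.py 561.5 344 261 14.3
```

```text
clock: 12.0
eef_pos: [561.6, 344.7, 258.1]
tool_rot: [[-0.245, 0.97, 0.009], [0.97, 0.245, 0.001], [-0.001, 0.009, -1.0]]
wrist_force: [-2.0, -0.4, 7.8]
opening: 0.125
t 12.0 p [561.57 344.66 258.13] yaw_y 14.18 q [ 0.45  0.5   1.53 -0.    1.1   0.2 ] F [-2.  -0.4  7.8] M [-0.23  0.3  -0.06] op 11.8
err mm [-0.62 -0.21 -2.87] frac [-0.0031 -0.001  -0.0144] | rot frac [ 0.0189  0.002  -0.0043] deg [ 0.54  0.06 -0.12]
clock: 12.1
eef_pos: [561.6, 344.8, 260.2]
tool_rot: [[-0.245, 0.97, 0.009], [0.97, 0.245, 0.0], [-0.002, 0.009, -1.0]]
wrist_force: [-2.2, -0.3, 6.6]
opening: 0.126
t 12.1 p [561.59 344.85 260.22] yaw_y 14.16 q [ 0.45  0.5   1.52 -0.    1.11  0.2 ] F [-2.2 -0.3  6.6] M [-0.03  0.43 -0.04] op 11.8
err mm [-0.8  -0.29 -0.78] frac [-0.004  -0.0014 -0.0039] | rot frac [ 0.0186  0.004  -0.0048] deg [ 0.53  0.11 -0.14]
```

```bash
python3 -m handwheel '[{"dx":0.0,"dy":-0.0,"dz":0.0,"rx":0.018,"ry":0.004,"rz":0,"claw":0}]'
python3 tgt.py 561.5 344 261 14.3
python3 -m handwheel '[{"dx":0.0,"dy":-0.0,"dz":-0.005,"rx":0.008,"ry":0.0,"rz":0,"claw":0}]'
python3 tgt.py 561.5 344 261 14.3
```

```text
clock: 12.2
eef_pos: [562.5, 344.8, 261.1]
tool_rot: [[-0.245, 0.969, 0.005], [0.97, 0.245, 0.001], [-0.001, 0.005, -1.0]]
wrist_force: [4.7, -0.8, -7.2]
opening: 0.13
t 12.2 p [562.48 344.84 261.14] yaw_y 14.19 q [ 0.45  0.5   1.52 -0.    1.12  0.2 ] F [ 4.7 -0.8 -7.2] M [-0.2  -0.95 -0.02] op 12.2
err mm [-0.57 -1.16  0.14] frac [-0.0029 -0.0058  0.0007] | rot frac [ 0.0092  0.0011 -0.0039] deg [ 0.26  0.03 -0.11]
clock: 12.3
eef_pos: [563.1, 344.9, 261.2]
tool_rot: [[-0.245, 0.97, 0.002], [0.97, 0.245, 0.0], [-0.0, 0.002, -1.0]]
wrist_force: [4.1, 2.5, -13.4]
opening: 0.127
t 12.3 p [563.07 344.88 261.18] yaw_y 14.18 q [ 0.44  0.5   1.52 -0.    1.12  0.2 ] F [  4.1   2.5 -13.4] M [ 0.35 -0.88 -0.04] op 11.9
err mm [-0.47 -1.74  0.18] frac [-0.0023 -0.0087  0.0009] | rot frac [ 0.0038  0.0007 -0.0042] deg [ 0.11  0.02 -0.12]
```

It stops at 261.1, as predicted for the toggle against the plate's underside, and the wrist now feels a downward pull: it's locked. I'll relax the pull and release.

```bash
python3 -m handwheel '[{"dx":0.0,"dy":0,"dz":0.004,"rx":0,"ry":0.0,"rz":0,"claw":0}]'
python3 tgt.py 561.5 344 261 14.3
python3 -m handwheel '[{"dx":0.0,"dy":0,"dz":0.003,"rx":0,"ry":0.0,"rz":0,"claw":14},{"dx":0.0,"dy":0,"dz":0,"rx":0,"ry":0.0,"rz":0,"claw":24},{"dx":0.0,"dy":0,"dz":0,"rx":0,"ry":0.0,"rz":0,"claw":34}]'
python3 tgt.py 561.5 344 261 14.3
```

```text
clock: 12.4
eef_pos: [563.2, 344.9, 260.8]
tool_rot: [[-0.245, 0.97, 0.002], [0.97, 0.245, 0.0], [-0.0, 0.002, -1.0]]
wrist_force: [-0.9, -0.9, 7.7]
opening: 0.124
t 12.4 p [563.25 344.89 260.8 ] yaw_y 14.16 q [ 0.44  0.5   1.52 -0.    1.12  0.2 ] F [-0.9 -0.9  7.7] M [-0.28  0.3   0.02] op 11.7
err mm [-0.43 -1.91 -0.21] frac [-0.0022 -0.0096 -0.001 ] | rot frac [ 0.0035  0.0003 -0.0048] deg [ 0.1   0.01 -0.14]
clock: 12.7
eef_pos: [562.4, 344.9, 259.8]
tool_rot: [[-0.245, 0.97, -0.002], [0.97, 0.245, -0.0], [0.0, -0.002, -1.0]]
wrist_force: [-1.3, -0.7, 0.2]
opening: 0.282
t 12.7 p [562.4  344.91 259.76] yaw_y 14.15 q [0.44 0.5  1.52 0.   1.12 0.2 ] F [-1.3 -0.7  0.2] M [-0.08  0.04  0.01] op 26.5
err mm [-0.67 -1.09 -1.24] frac [-0.0033 -0.0055 -0.0062] | rot frac [-0.0031 -0.0004 -0.0051] deg [-0.09 -0.01 -0.15]
```

Released with zero force. I'll retreat straight up, then look.

```bash
python3 -m handwheel '[{"dx":0.0,"dy":0,"dz":0,"rx":0,"ry":0.0,"rz":0,"claw":44},{"dx":0.0,"dy":0,"dz":-0.06,"rx":0,"ry":0.0,"rz":0,"claw":44},{"dx":0.0,"dy":0,"dz":-0.1,"rx":0,"ry":0.0,"rz":0,"claw":44},{"dx":0.0,"dy":0,"dz":-0.2,"rx":0,"ry":0.0,"rz":0,"claw":44},{"dx":0.0,"dy":0,"dz":-0.2,"rx":0,"ry":0.0,"rz":0,"claw":44},{"dx":0.0,"dy":0,"dz":-0.2,"rx":0,"ry":0.0,"rz":0,"claw":44},{"dx":0.2,"dy":0,"dz":0,"rx":0,"ry":0.0,"rz":0,"claw":44},{"dx":-0.2,"dy":0,"dz":0,"rx":0,"ry":0.0,"rz":0,"claw":44},{"dx":-0.2,"dy":0,"dz":0,"rx":0,"ry":0.0,"rz":0,"claw":44},{"dx":-0.2,"dy":0,"dz":0,"rx":0,"ry":0.0,"rz":0,"claw":44},{"dx":-0.2,"dy":0,"dz":0,"rx":0,"ry":0.0,"rz":0,"claw":44},{"dx":-0.2,"dy":0,"dz":0,"rx":0,"ry":0.0,"rz":0,"claw":44},{"dx":-0.2,"dy":0,"dz":0,"rx":0,"ry":0.0,"rz":0,"claw":44},{"dx":0,"dy":0,"dz":0,"rx":0,"ry":0.0,"rz":0,"claw":44},{"dx":0,"dy":0,"dz":0,"rx":0,"ry":0.0,"rz":0,"claw":44}]'
python3 - <<'E'
from h import *
s=viewer.camera("side");t=viewer.camera("top");cv2.imwrite("pics/s6full.png",s[:,:,::-1]);cv2.imwrite("pics/t6full.png",t[:,:,::-1])
crop(s,(340,235),130,96,6,"pics/s6.png");crop(t,(235,222),120,90,6,"pics/t6.png")
E
python3 tgt.py 561.5 344 261 14.3
python3 ov.py pics/s6full.png pics/o6.png 554.3 342 14.3 562.4 344.9 22 -75.8
```

```text
clock: 14.2
eef_pos: [610.2, 151.4, 430.3]
tool_rot: [[-0.257, 0.966, 0.009], [0.967, 0.257, 0.006], [0.004, 0.01, -1.0]]
wrist_force: [-0.5, 0.0, 0.2]
opening: 0.469
t 14.3 p [610.05 152.3  430.06] yaw_y 14.97 q [ 0.13  0.34  1.34  0.    1.44 -0.13] F [-0.3  0.4  0.7] M [-0.09  0.03  0.02] op 44.0
err mm [197.19   0.85 169.71] frac [0.9859 0.0042 0.8486] | rot frac [ 0.0209 -0.0065  0.0234] deg [ 0.6  -0.19  0.67]
```

View pics/s6.png

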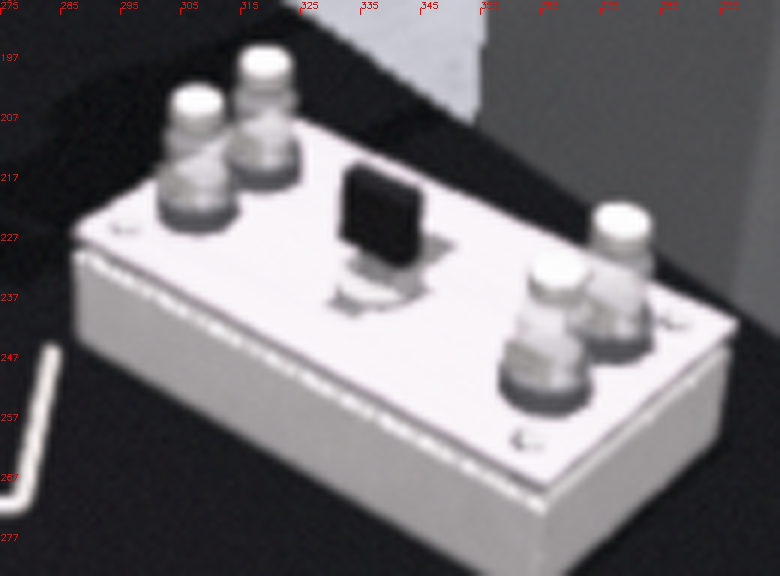

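View pics/t6full.png

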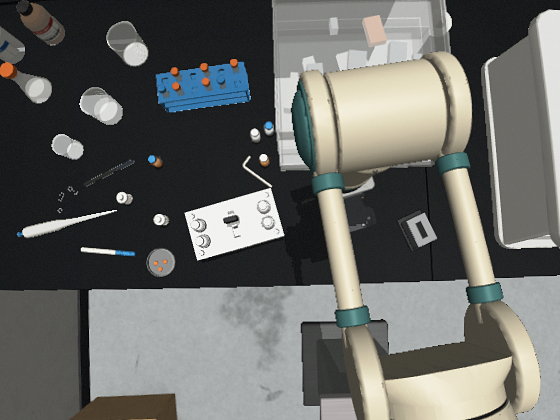

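View pics/o6.png

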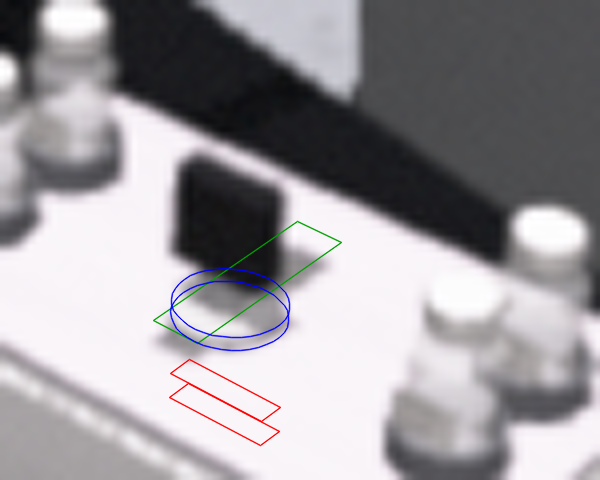

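The pictures confirm the lock. In the side view the platform and its vials sit about 2 px (6 mm) lower than at first. The key stands upright at crop (380,215), with its grip across the slot and its collar on the platform. In the top view the keeper is empty at (418,230), and the vial, basket and dish are where they started.

```bash
python3 -c "
from h import *
a=cv2.imread('pics/top0.png').astype(int);b=cv2.imread('pics/t6full.png').astype(int)
print('bystander diff',abs(a-b)[140:285,70:180].max(), abs(a-b)[140:285,70:180].mean())
r.sign_off()"
```

```text
bystander diff 17 3.751765935214211
the job is handed in; nothing more can be done
```

The shaker is locked for carrying and the job is handed in. The key alone holds the platform down, and the arm was clear of everything when I handed in, at about 14 s of the 61 s allowed.

I lifted the key out of its keeper and passed the toggle through the platform slot. It went through the hidden plate's slot about 7 mm to the rear on the first try, with no contact felt on the plate. A brightness difference inside the slot in the top picture suggested the rear, so I did not need to search by touch. I pressed the platform to its stop at about 11.5 mm, turned the key 90°, let it rise and released it.

**Checks that agreed:**
- **Lock:** the key stopped rising at 261.1 mm tool height, as expected for the toggle against the plate's underside. It resisted an upward pull of about 13 N.
- **Platform:** after release, the side picture shows it about 6 mm down, with the key upright and its grip across the slot.
- **Bystanders:** comparing the first and last top pictures shows no change around the vial, basket and petri dish beyond image noise.

**What went less well:**
- **Grasp:** the first grasp on the key was about 8 mm too high, so I opened the gripper and gripped again.
- **Travel height:** on the way to the shaker the arm sagged, and the toggle's foot was at about 105 mm when I checked, slightly below the fixed vials' 108 mm tops. I felt no contact and raised it.
- **Turn:** the key drifted about 4 mm to the rear and tilted about 1° during the turn. I pushed it back with the platform still pressed down, before letting it rise.

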